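# Close up a microscope light source after a lamp change

## Task

The lamp of the microscope's light source has just been changed and its carrier still stands proud of the open lamp bay. Push the carrier fully in and let go, so that its push-push catch holds it down, then put the cover plate back: both holes over their pins, the plate flat on the housing. Leave everything else on the bench where it is.

Things in the scene. Friction and masses are not known exactly. Their poses are not given: they have to be found in the camera images.
- lightbox: light source of the microscope: fixed grey metal housing 150 (x) x 200 (y) x 100 mm high, turned up to 0.4 rad. Origin at the centre of its underside, z up, x and y along its sides; its front with port and knob faces -x. Its flat top at 100 mm has the open lamp bay in its middle, 80 (x) x 100 (y) mm: lamp carrier in the -y half, finned cooler (28 mm below the top) in the +y half.
- carrier (a joint): how far the lamp carrier is pushed down, m: 0 = popped up (as it starts), 0.0222 = hard stop, about 0.0148 = held by the catch. Its spring pushes up with 4 N at 0, 8 N at the stop; 10 N moves it all the way. Pressed to the stop (beyond 0.021) and released, it rises to 0.0148 and is held; pressed to the stop and released again, it pops back up. A shorter push springs back.
- carrier_top (a point): centre of the lamp carrier's ribbed black top face, 50 (x) x 36 (y) mm, at (0, -20) mm in the lightbox's frame; moves with the carrier. 10 mm above the housing's top when popped up, 5 mm below it when caught, 12 mm below it at the stop. From this point the bay's edge is 40 mm away to -x and +x and 30 mm to -y.
- pin_a (a point): foot of the first steel pin, on the top of the housing at (-30, -62) mm in the lightbox's frame. Each pin is 6 mm in diameter and 11 mm tall, its upper 5 mm tapering to 2 mm.
- pin_b (a point): foot of the second steel pin, on the top of the housing at (12, 62) mm in the lightbox's frame.
- cover_grip (a point): centre of the cover plate's black bridge handle, over the plate's middle: a bar 14 mm wide (x), 60 mm long (y), 12 mm high, on a foot at each end. This point is 28 mm above the plate's underside; 18 mm is free between plate and bar for the middle 40 mm. Axes as cover.
- hole_a (a point): centre of the round hole of the cover, 8.5 mm in diameter, at the plate's underside, at (-30, -62) mm in the cover's frame; it goes over pin_a and coincides with it when seated.
- hole_b (a point): centre of the slot of the cover, 8.5 (x) x 11 (y) mm, at the plate's underside, at (12, 62) mm in the cover's frame, beside the louvres; it goes over pin_b.
- objective_mid (a point): objective lens, chromed steel, standing on its screw thread, front lens up, about 25 mm across and 44 mm tall; the point is its centre. Bystander.
- eyepiece_mid (a point): eyepiece, black, standing upright, about 32 mm across and 42 mm tall; the point is its centre. Bystander.
- oil_mid (a point): small amber bottle of immersion oil, 30 mm across and 62 mm tall; the point is its centre. Bystander.
- petri_mid (a point): closed glass dish, 94 mm across and 14 mm tall; the point is its centre. Bystander.
- screwdriver_grip (a point): screwdriver, 170 mm long, lying flat; the point is on its handle. Bystander.
- slide_box_mid (a point): closed grey slide box, 88 x 122 x 36 mm; the point is its centre. Bystander.
- carton_mid (a point): small cardboard carton, 60 x 90 x 50 mm; the point is its centre. Bystander.
- cover: loose grey cover plate 110 (x) x 150 (y) x 4 mm, 0.2 to 0.33 kg, lying flat on the bench, handle up, turned up to 0.8 rad. Origin at the centre of its underside, z up, y towards the end with three black louvre ribs. It fits one way round only: seated, its axes lie along the lightbox's, its origin 100 mm above the lightbox's (louvres over the cooler).
Not all that is in view belongs to the job. What is shaped like the cover but purple or red is not meant.

How it is judged:
By the outcome, as a careful person would: the job done as asked, in the order asked, and still so for the second after the job is handed in, with the robot touching nothing.
It also fails if it takes over 58 s, if anything falls off the work surface, if the arm or the gripper's body presses on something with over 40 N, if the wrist force passes 120 N, or if a joint passes its speed limit or range.

## Robot

A 6-joint arm with a two-finger parallel gripper is mounted at the origin on the work surface. World frame = base frame: x ahead of the robot, y to its left, z up, the work surface at z = 0. Lengths are in mm, angles in rad, forces in N, time in s.
With the tool pointing down it reaches from about 300 to 1000 mm from the base axis. Payload 5.1 kg.
Tool frame: the origin (TCP) lies on the centre line of the jaws, within the pads' length; the fingertips stand 14 mm ahead of it and the grasp point (between the pads) lies 5 mm behind it; x points along the fingers, z is the direction in which the jaws open and shut, and the axes are right-handed (so a half turn about x gives the same grasp; the last joint's range is limited). The gripper opens to 95 mm and grips with 3 to 60 N. Pads are 20 mm wide; open, the fingers measure 119 mm over their backs; the gripper's body (75 mm by 180 mm) begins 59 mm behind the grasp point.
Start: joints at [-1.305, 0.124, 1.65, -0, 1.367, -0.083], TCP at [222.118, -610.859, 228.656] pointing down, gripper open.
Joint ranges: [-2.61, 2.61], [-1.02, 2.33], [0.03, 2.71], [-1.35, 4.49], [0.32, 2.68], [-2.91, 2.91]. Speed limits (rad/s): [2.57, 2.57, 3.14, 3.14, 3.14, 3.14].

## Interface

Orientations are given as a rotation vector (axis times angle).
In Python, from plant import r, imaging gives the robot as it stands.
- The arm moves only by the tool send_rows, never from a script. Its argument "rows" is a list of rows, each a list of 3 entries, a list of its own where there are three numbers: the gripper command: -1 is fully open, 1 is shut, values between are in proportion, then the shift along the tool's x, y, z in m, then the turn, a rotation vector about the tool's x, y, z in rad. A call has 1 to 20 rows; each row is the pose to reach, as a shift and turn from the pose measured when the call began, along the tool's axes at that moment; what a row does not reach only later rows make up. A row lasts 1/8 s, in which the tool goes at most 62.5 mm and 10.7 degrees, less where a joint would pass 70% of its speed; a pose out of reach is approached as far as the arm can. A call with a gripper value outside its range is refused whole. The fingers move at their own pace and stop on an object; "grip_force" is the grip in N (left out, the last holds). Time passes only in rows, so rows that repeat a pose let the fingers close. It gives the time, the measured TCP pose, the force and the opening at its end, in the units of the state.
- r.state(): the state, without advancing time (a new reading comes with each control period).
- imaging.read_camera(name): name is "scene" or "top" or "wrist"; returns a dict with "frame" (420x560x3 uint8, blue, green, red), "z_map" (420x560 float32, mm along the optical axis (not along the pixel's ray), 0 where there is no reading), "mtx" (3x3 intrinsics, pixels), "R" (3x3) and "t" (3): a world point X has camera coordinates R X + t; the wrist camera has in their place "T_tool_cam" (4x4, takes a point from camera to tool coordinates, whose origin is the TCP and whose axes are the tool frame's). Camera axes: x right, y down, z forward; pixel columns grow to the right and rows downward; lengths in mm; the calibration is good to about 2 mm. The wrist camera is an equidistant fisheye: a pixel r from the principal point sees the ray r / f radians off the axis. A picture is of the moment at which its call begins: read the wrist's pose just before it.
- r.job_done(): hands the job in, once; it reports no verdict.
Trained networks look in a picture, given as the dict that the camera call returned (one of the last four; its "shot" number tells which), for a name from the list of things; names that differ only in an ending like _2 or _b are one class to them, and where a whole thing is asked for, a point or a joint stands for the part that bears it (a point fixed in the world has none). Each returns a list of dicts, best first, with "confidence" (0 to 1); they miss things now and then, are a little off and sometimes report something else, mostly with a low value. They report only what shows in the picture. A call takes as long as a camera call. They do not tell look-alikes from the thing itself.
- imaging.look_for(label, picture): "box" ([left, top, right, bottom] in pixels, round what is visible of it).
- imaging.outline_of(label, picture): "mask" (420x560 bool, what is visible of it) and "box" ([left, top, right, bottom] in pixels, round what is visible of it).
The state is a dict: "time": time; "joints": joint angles; "joint_velocities": joint speeds; "joint_torque": joint torques, N m; "tool_pos": TCP position; "tcp_rot": TCP orientation; "ft_force": force on the tool from outside, world axes, zero at the start; "torque": the same for the moment, N m; "grip_width": opening from 0.0 (shut) to 1.0 (fully open).
Only numpy, scipy, OpenCV 4.12 (cv2) and the standard library are available. Lean on these libraries where they do the work, as an engineer would, in place of code of your own. Each camera call takes 0.05 s, during which the arm holds its last target.

## Working session

There is one attempt and no reset: what is moved stays moved. The work goes in short steps, Python scripts to look and compute and a tool call to move; the robot and the scene stay as the last step left them, time stands still between calls to the robot, and variables do not carry over. Pictures are saved under pics/ and viewed, and the job is handed in when it is done.

Besides the shell and the picture viewer there is one more tool, called after "Emit:" by a JSON object that holds its "op" and its "data", one argument or row to a line. send_rows: Moves the arm, as the interface text tells. Its arguments: {"type":"object","properties":{"rows":{"type":"array","items":{"type":"array"}},"grip_force":{"type":"number"}},"required":["rows"]}

```bash
ls; mkdir -p pics
python3 - <<'E'
from plant import r, imaging
import cv2,pickle
print(r.state())
for n in ("scene","top"):
    d=imaging.read_camera(n); cv2.imwrite(f"pics/{n}0.png",d["frame"]); pickle.dump(d,open(f"{n}0.pkl","wb")); print(n,d["mtx"],d["R"],d["t"],d.keys())
    for l in ("lightbox","cover","carrier","cover_grip"):
        for o in imaging.look_for(l,d)[:4]: print(l,o["box"],round(o["confidence"],2))
E
```

```text
pics
{'time': 0.0, 'joints': array([-1.30457949e+00,  1.24491508e-01,  1.65167284e+00, -3.18827406e-05,
        1.36749290e+00, -8.26112372e-02]), 'joint_velocities': array([ 0.00061019,  0.00028764, -0.00086765, -0.00159891, -0.00060675,
        0.00081609]), 'joint_torque': array([-2.36122032e-03, -4.17609322e+01, -3.59927845e+01,  7.74015742e-02,
        4.92833974e-02, -1.48173767e-04]), 'tool_pos': array([ 221.96318843, -610.27329642,  227.39650932]), 'tcp_rot': array([ 0.94980196,  1.35592321, -0.94765881]), 'ft_force': array([-0.08447818,  0.13772973, -0.23434016]), 'torque': array([ 0.0432614 , -0.0345439 , -0.01661205]), 'grip_width': 1.0010747204771189}
scene [[408.77366647   0.         278.0449192 ]
 [  0.         408.77366647 209.13605017]
 [  0.           0.           1.        ]] [[-0.81154534  0.58426986  0.00478427]
 [ 0.34495578  0.48571708 -0.80317148]
 [-0.47159269 -0.65015971 -0.5957287 ]] [ 405.49431519 -109.37120733 1561.99267487] dict_keys(['frame', 'z_map', 'mtx', 'R', 't', 'shot'])
lightbox [200.7, 161.2, 276.2, 224.4] 0.79
cover [355.1, 223.9, 393.1, 258.7] 
[... 457 characters left out ...]
        1.        ]] [[ 0.02390028 -0.99969939  0.00546826]
 [-0.98555995 -0.02447871 -0.16754814]
 [ 0.16763163 -0.00138485 -0.98584873]] [  21.64179074  537.59130778 1331.89818557] dict_keys(['frame', 'z_map', 'mtx', 'R', 't', 'shot'])
lightbox [308.6, 183.1, 391.3, 251.7] 0.81
cover [191.6, 206.2, 242.6, 247.8] 0.89
cover [89.1, 277.8, 147.6, 329.4] 0.87
cover [175.5, 265.8, 237.6, 325.6] 0.86
cover [117.7, 123.7, 180.4, 174.1] 0.86
carrier [348.6, 201.6, 364.3, 226.2] 0.62
carrier [187.3, 132.7, 218.8, 159.9] 0.61
cover_grip [87.6, 281.2, 147.4, 327.7] 0.81
cover_grip [193.9, 207.9, 242.4, 248.9] 0.8
cover_grip [118.2, 121.8, 178.6, 175.7] 0.8
cover_grip [174.1, 263.0, 235.6, 332.2] 0.63
```

View pics/scene0.png

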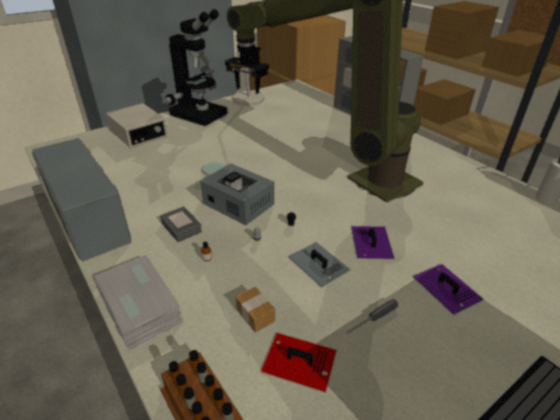

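View pics/top0.png

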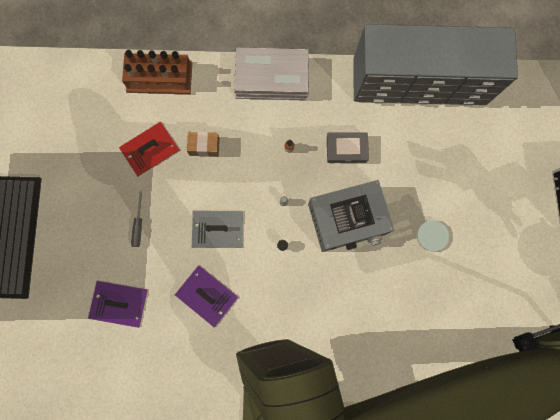

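The top view shows the grey cover at about (217,229) with its louvres to the left (+y), and the lightbox at about (350,216). The red and purple plates are decoys. Next I'll measure both from depth.

```bash
cat > h.py <<'E'
import numpy as np,cv2,pickle
from scipy.spatial.transform import Rotation as Ro
def cloud(d):
    z=d["z_map"];v,u=np.mgrid[0:420,0:560];K=d["mtx"]
    X=np.stack([(u-K[0,2])/K[0,0]*z,(v-K[1,2])/K[1,1]*z,z],-1)
    P=(X-d["t"])@d["R"]; P[z<=0]=np.nan
    return P
def project(d,X):
    c=np.atleast_2d(X)@d["R"].T+d["t"]; p=c@d["mtx"].T; return p[:,:2]/p[:,2:]
def wproject(d,T,X):
    "T: 4x4 tool in world (mm)"
    M=np.linalg.inv(T@d["T_tool_cam"]); c=np.atleast_2d(X)@M[:3,:3].T+M[:3,3]
    th=np.arctan2(np.hypot(c[:,0],c[:,1]),c[:,2]); ph=np.arctan2(c[:,1],c[:,0]); K=d["mtx"]
    return np.stack([K[0,2]+K[0,0]*th*np.cos(ph),K[1,2]+K[1,1]*th*np.sin(ph)],-1)
def wray(d,T,uv):
    K=d["mtx"];uv=np.atleast_2d(uv).astype(float);a=(uv-[K[0,2],K[1,2]])/[K[0,0],K[1,1]]
    th=np.hypot(a[:,0],a[:,1]);s=np.sinc(th/np.pi)
    D=np.stack([a[:,0]*s,a[:,1]*s,np.cos(th)],-1); M=T@d["T_tool_cam"]
    return M[:3,3],D@M[:3,:3].T
def wplane(d,T,uv,z):
    o,D=wray(d,T,uv); return o+D*((z-o[2])/D[:,2])[:,None]
def tool(s):
    T=np.eye(4);T[:3,:3]=Ro.from_rotvec(s["tcp_rot"]).as_matrix();T[:3,3]=s["tool_pos"];return T
E
python3 - <<'E'
from h import *
for n,boxes in (("top",{"cover":(186,200,248,254),"box":(300,175,400,258)}),("scene",{"cover":(285,238,352,288),"box":(196,155,280,228)})):
    d=pickle.load(open(n+"0.pkl","rb"));P=cloud(d)
    for k,(a,b,c,e) in boxes.items():
        Q=P[b:e,a:c].reshape(-1,3); 
        print(n,k,"z hist",np.nanpercentile(Q[:,2],[1,10,50,90,99]).round(1))
        img=d["frame"][b:e,a:c].reshape(-1,3).astype(int)
        if k=="cover": m=(abs(Q[:,2]-4)<60)&(img.max(1)-img.min(1)<25)&(img.max(1)>60)
        else: m=abs(Q[:,2]-100)<5
        q=Q[m][:,:2].astype(np.float32); print(len(q),cv2.minAreaRect(q))
E
for n in top scene; do :; done
python3 - <<'E'
import cv2,numpy as np
a=cv2.imread("pics/top0.png");
cv2.imwrite("pics/t1.png",np.hstack([cv2.resize(a[195:260,180:255],(400,347),interpolation=2),cv2.resize(a[175:260,300:400],(400,347),interpolation=2)]))
E
```

```text
top cover z hist [-6.1 -2.6  2.1  7.2 34.3]
1765 ((497.06402587890625, 199.05194091796875), (109.94890594482422, 151.3910369873047), 1.3766999244689941)
top box z hist [ -6.6  -2.9  25.6 101.6 110.9]
2651 ((536.3583984375, -187.08657836914062), (150.9751434326172, 201.4248046875), 16.83826446533203)
scene cover z hist [-4.7 -2.9  0.   4.2 32.2]
1308 ((475.034423828125, 206.16310119628906), (159.5277099609375, 184.7081756591797), 1.085610032081604)
scene box z hist [ -5.7  -3.4  13.1  98.5 107.5]
1150 ((534.9721069335938, -185.04690551757812), (155.3452911376953, 203.89710998535156), 16.551015853881836)
```

View pics/t1.png

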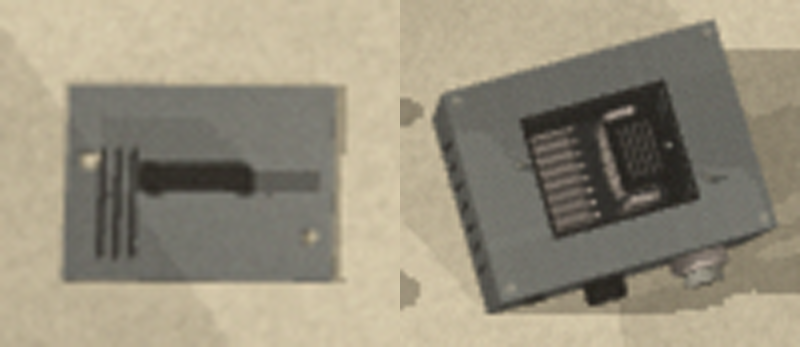

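```bash
cat >> h.py <<'E'
def cmd(s,pos,yaw):
    "target: tool x down, tool z at yaw (world); choose nearest half-turn"
    T=tool(s);best=None
    for y in (yaw,yaw+np.pi):
        x=np.array([0,0,-1.]);z=np.array([np.cos(y),np.sin(y),0]);R=np.stack([x,np.cross(z,x),z],1)
        rv=Ro.from_matrix(T[:3,:3].T@R).as_rotvec()
        if best is None or np.linalg.norm(rv)<np.linalg.norm(best): best=rv
    sh=T[:3,:3].T@(np.array(pos)-T[:3,3])/1000
    print("shift",sh.round(4).tolist(),"turn",best.round(4).tolist()); return sh,best
def l2w(L,p):
    x,y,a=L; c,s=np.cos(a),np.sin(a); return np.array([x+c*p[0]-s*p[1],y+s*p[0]+c*p[1]])
L0=(536.4,-187.1,.294); C0=(497.1,199.1,.024)
E
python3 - <<'E'
from h import *
from plant import r,imaging
s=r.state();print(tool(s).round(3))
d=pickle.load(open("scene0.pkl","rb"));P=cloud(d)
for u,v in ((198,110),(195,45),(160,130),(246,98),(262,68),(245,45),(213,168)): print(u,v,P[v,u].round(0))
w=imaging.read_camera("wrist");cv2.imwrite("pics/w0.png",w["frame"]);print(w["mtx"],w["T_tool_cam"].round(2))
p=l2w(L0,(0,-20));print(p)
for y in (.294,.294+np.pi/2): cmd(s,(*p,230),y)
E
```

```text
[[-0.00000e+00  9.40000e-01  3.42000e-01  2.22117e+02]
 [ 0.00000e+00  3.42000e-01 -9.40000e-01 -6.10829e+02]
 [-1.00000e+00  0.00000e+00 -0.00000e+00  2.28601e+02]
 [ 0.00000e+00  0.00000e+00  0.00000e+00  1.00000e+00]]
198 110 [ 316. -921.   42.]
195 45 [ 306. -894.  350.]
160 130 [ 556. -812.   46.]
246 98 [   7. -978.   15.]
262 68 [ 210. -512.  332.]
245 45 [ 238. -586.  406.]
213 168 [ 497. -442.   11.]
[[325.1922621    0.         282.24887764]
 [  0.         325.1922621  211.16767139]
 [  0.           0.           1.        ]] [[  -0.     -0.27    0.96 -157.47]
 [  -0.     -0.96   -0.27   75.84]
 [   1.     -0.      0.     -0.79]
 [   0.      0.      0.      1.  ]]
[ 542.19565806 -206.24184807]
shift [-0.0014, 0.4391, -0.2708] turn [-1.516, -0.0001, -0.0001]
shift [-0.0014, 0.4391, -0.2708] turn [0.0548, -0.0001, -0.0]
```

View pics/w0.png

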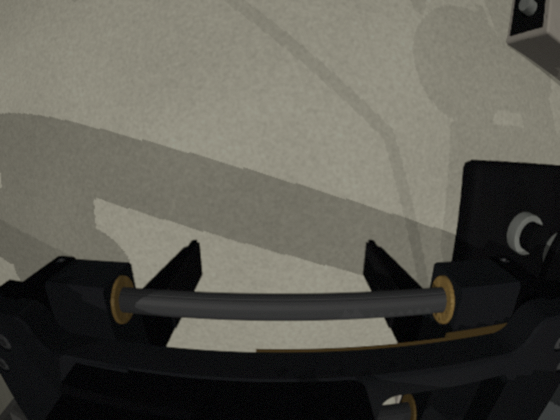

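The wrist view is clear below, with only part of the microscope at the right edge. Moving above the carrier and closing the fingers.

Emit:
{"op": "send_rows", "data": {
  "rows": [
    [1,[0,0.439,-0.271],[0.055,0,0]],
    [1,[0,0.439,-0.271],[0.055,0,0]],
    [1,[0,0.439,-0.271],[0.055,0,0]],
    [1,[0,0.439,-0.271],[0.055,0,0]],
    [1,[0,0.439,-0.271],[0.055,0,0]],
    [1,[0,0.439,-0.271],[0.055,0,0]],
    [1,[0,0.439,-0.271],[0.055,0,0]],
    [1,[0,0.439,-0.271],[0.055,0,0]],
    [1,[0,0.439,-0.271],[0.055,0,0]],
    [1,[0,0.439,-0.271],[0.055,0,0]],
    [1,[0,0.439,-0.271],[0.055,0,0]],
    [1,[0,0.439,-0.271],[0.055,0,0]]
  ],
  "grip_force": 30
}}

```text
time: 2.05
tool_pos: [541.3, -207.5, 228.6]
tcp_rot: [0.992, 1.333, -0.992]
ft_force: [0.6, -0.5, 0.9]
grip_width: 0.007
```

Run:
```python
from h import *
from plant import r,imaging
s=r.state();T=tool(s);print(s["time"],s["tool_pos"],s["grip_width"],s["ft_force"])
w=imaging.read_camera("wrist");pickle.dump((w,T),open("w1.pkl","wb"))
img=w["frame"].copy()
for p,z in (((-30,-62),111),((12,62),111),((-75,-100),100),((75,-100),100),((75,100),100),((-75,100),100),((0,-20),110)):
    q=wproject(w,T,[*l2w(L0,p),z])[0];print(p,q.round(1)); cv2.circle(img,tuple(int(round(x)) for x in q),3,(0,0,255),1)
cv2.imwrite("pics/w1.png",cv2.resize(img,(800,600)))
```

```text
2.05 [ 541.28860536 -207.47305629  228.62830865] 0.0074166520313287765 [ 0.61875014 -0.51417668  0.85699862]
(-30, -62) [328.3 239.3]
(12, 62) [190. 195.]
(-75, -100) [361.8 276.6]
(75, -100) [371.6 123. ]
(75, 100) [151.1 126.3]
(-75, 100) [165.8 275.6]
(0, -20) [282.  207.3]
```

View pics/w1.png

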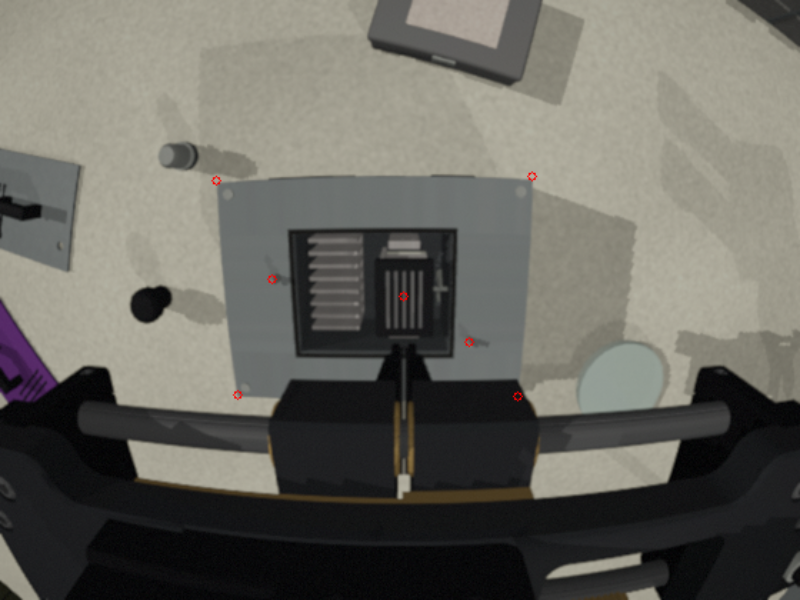

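Projected points match the housing corners and carrier within a few px. I'll zoom in to refine on the pins.

Run:
```python
from h import *
w,T=pickle.load(open("w1.pkl","rb"));f=w["frame"]
c=lambda x,y,h=25:cv2.resize(f[y-h:y+h,x-h:x+h],(390,390),interpolation=cv2.INTER_CUBIC)
cv2.imwrite("pics/w1z.png",np.hstack([c(190,195),c(328,239)]))
print(wplane(w,T,[[190,195],[190,196],[191,195]],111))
```

```text
[[ 529.89675514 -124.32497978  111.        ]
 [ 529.00151564 -124.52611137  111.        ]
 [ 530.15779078 -125.22739387  111.        ]]
```

View pics/w1z.png

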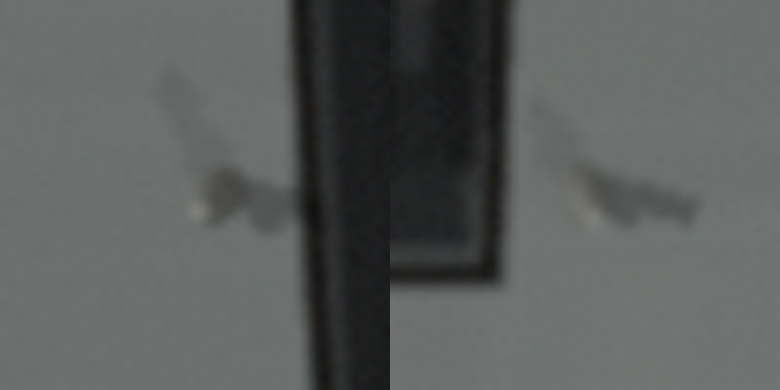

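Emit:
{"op": "send_rows", "data": {
  "rows": [
    [1,[0.05,0.0003,-0.0015],[0,0,0]],
    [1,[0.098,0.0003,-0.0015],[0,0,0]],
    [1,[0.112,0.0003,-0.0015],[0,0,0]],
    [1,[0.12,0.0003,-0.0015],[0,0,0]],
    [1,[0.122,0.0003,-0.0015],[0,0,0]],
    [1,[0.122,0.0003,-0.0015],[0,0,0]]
  ]
}}

```text
time: 2.85
tool_pos: [541.6, -206.7, 109.4]
tcp_rot: [0.992, 1.332, -0.992]
ft_force: [-4.0, 1.8, 6.2]
grip_width: 0.007
```

Emit:
{"op": "send_rows", "data": {
  "rows": [
    [1,[0.004,0,0],[0,0,0]],
    [1,[0.006,0,0],[0,0,0]],
    [1,[0.0075,0,0],[0,0,0]],
    [1,[0.0085,0,0],[0,0,0]],
    [1,[0.0085,0,0],[0,0,0]]
  ]
}}

```text
time: 3.48
tool_pos: [542.7, -207.4, 104.4]
tcp_rot: [0.992, 1.329, -0.992]
ft_force: [-4.6, 1.9, 8.3]
grip_width: 0.005
```

Emit:
{"op": "send_rows", "data": {
  "rows": [
    [1,[0.001,0,0],[0,0,0]],
    [1,[0.002,0,0],[0,0,0]],
    [1,[0.003,0,0],[0,0,0]],
    [1,[0.003,0,0],[0,0,0]]
  ]
}}

```text
time: 3.98
tool_pos: [544.1, -208.3, 105.1]
tcp_rot: [0.993, 1.326, -0.991]
ft_force: [-2.7, 2.4, 7.6]
grip_width: 0.006
```

Run:
```python
from h import *
from plant import r,imaging
for i in range(3):
    s=r.state();T=tool(s);print(s["time"],s["tool_pos"].round(2),s["ft_force"].round(2),T[:3,0].round(4),s["torque"].round(2))
    w=imaging.read_camera("wrist")
cv2.imwrite("pics/w2.png",w["frame"])
```

```text
3.975 [ 544.1  -208.28  105.15] [-2.69  2.41  7.61] [ 0.0061 -0.0031 -1.    ] [ 0.3   0.6  -0.02]
4.025 [ 544.08 -208.28  105.16] [-4.26  1.73  7.12] [ 0.006 -0.003 -1.   ] [0.33 0.57 0.  ]
4.075 [ 544.09 -208.28  105.18] [-3.14  2.02  7.62] [ 0.006 -0.003 -1.   ] [0.41 0.57 0.01]
```

View pics/w2.png

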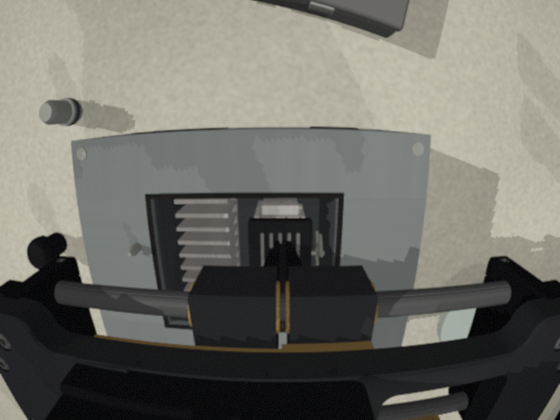

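The arm is compliant, about 2.3 N/mm, and each call restarts from the measured pose. So I need to command further past the stop.

Emit:
{"op": "send_rows", "data": {
  "rows": [
    [1,[0.003,-0.001,-0.002],[0,0,0]],
    [1,[0.006,-0.001,-0.002],[0,0,0]],
    [1,[0.009,-0.001,-0.002],[0,0,0]],
    [1,[0.011,-0.001,-0.002],[0,0,0]],
    [1,[0.011,-0.001,-0.002],[0,0,0]]
  ]
}}

```text
time: 4.75
tool_pos: [544.3, -208.3, 101.9]
tcp_rot: [0.992, 1.322, -0.991]
ft_force: [-11.7, 4.0, 24.5]
grip_width: 0.004
```

Clearly at the stop: z = 101.9 and 24 N. Releasing straight up.

Emit:
{"op": "send_rows", "data": {
  "rows": [
    [1,[-0.02,0,0],[0,0,0]],
    [1,[-0.05,0,0],[0,0,0]],
    [1,[-0.1,-0.002,-0.002],[0,0,0]],
    [1,[-0.15,-0.002,-0.002],[0,0,0]],
    [1,[-0.15,-0.002,-0.002],[0,0,0]]
  ]
}}

```text
time: 5.38
tool_pos: [543.5, -207.8, 260.3]
tcp_rot: [0.993, 1.308, -0.987]
ft_force: [1.1, -0.3, -0.3]
grip_width: 0.005
```

Run:
```python
from h import *
from plant import r,imaging
s=r.state();T=tool(s);print(s["time"],s["tool_pos"],s["ft_force"],T[:3,0])
w=imaging.read_camera("wrist");pickle.dump((w,T),open("w3.pkl","wb"))
t=imaging.read_camera("top");pickle.dump(t,open("t3.pkl","wb"))
from scipy.ndimage import map_coordinates
z=w["z_map"];o=[]
for p in ((0,-20),(5,-20),(-5,-20)):
    for h in (110,95): 
        u,v=wproject(w,T,[*l2w(L0,p),h])[0]; 
        n=z[int(v)-2:int(v)+3,int(u)-2:int(u)+3]
        zz=np.median(n);print(p,h,u,v,zz, end=' ')
        # is z along axis: height
        og,D=wray(w,T,[[u,v]]); zc=np.array(T@w["T_tool_cam"])[:3,2]; print((og+D[0]*zz/(D[0]@zc)).round(1))
cv2.imwrite("pics/w3.png",cv2.resize(w["frame"],(800,600)))
```

```text
5.375 [ 543.50494094 -207.82908019  260.32537427] [ 1.08134129 -0.27874011 -0.29364593] [ 0.02108821 -0.01141712 -0.99971243]
(0, -20) 110 278.3908311547821 203.4267418131383 331.0285 [ 539.2 -207.2   97. ]
(0, -20) 95 278.3070127615983 200.01230469256998 330.47418 [ 542.6 -206.1   96.6]
(5, -20) 110 278.3510916323157 198.4325901601922 329.96304 [ 544.2 -205.7   96.7]
(5, -20) 95 278.2691217027615 195.22736559636 329.0459 [ 547.3 -204.7   96.8]
(-5, -20) 110 278.43087115501345 208.38445784687363 332.3129 [ 534.3 -208.7   97. ]
(-5, -20) 95 278.3452016950268 204.76532461643995 331.21338 [ 537.9 -207.5   97.2]
```

View pics/w3.png

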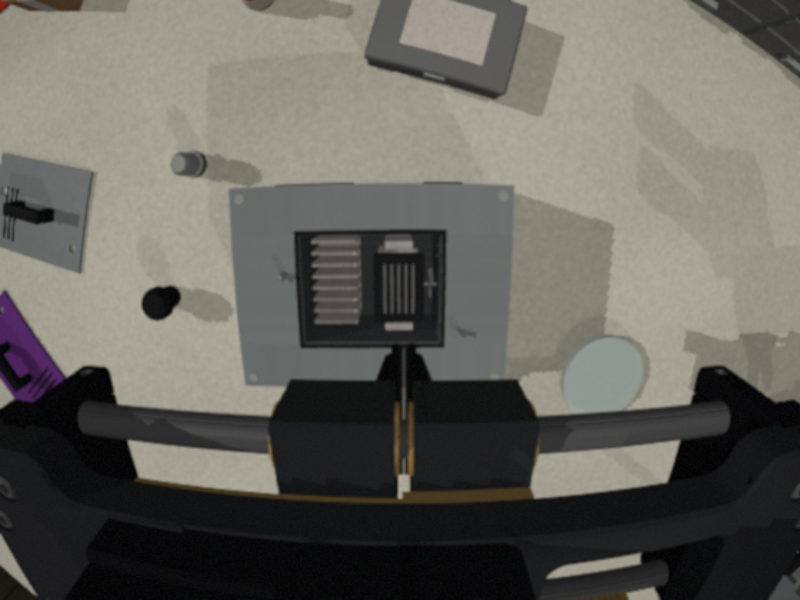

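The carrier top reads about 96–97 mm, so it's caught 4–5 mm below the top. Now I'll refine the box pose from corners in both wrist shots.

```bash
python3 - <<'E'
from h import *
from scipy.optimize import least_squares
# (bay and top corners in box frame, at z=100)
pts=[(-75,-100),(75,-100),(75,100),(-75,100),(-40,-50),(40,-50),(40,50),(-40,50)]
tiles=[]
for n in ("w1","w3"):
    w,T=pickle.load(open(n+".pkl","rb"));g=cv2.cvtColor(w["frame"],cv2.COLOR_BGR2GRAY);g=cv2.GaussianBlur(g,(3,3),0)
    M,I=[],[]
    for p in pts:
        q=wproject(w,T,[*l2w(L0,p),100])[0]
        c=cv2.cornerSubPix(g,q.reshape(1,1,2).astype(np.float32),(6,6),(-1,-1),(3,50,.01)).reshape(2)
        X=wplane(w,T,c,100)[0]; e=X[:2]-l2w(L0,p)
        print(n,p,q.round(1),c.round(1),"err mm",e.round(1))
        u,v=int(c[0]),int(c[1]);t=cv2.resize(w["frame"][v-12:v+12,u-12:u+12],(196,196),interpolation=2)
        cv2.circle(t,(int((c[0]-u+12.5)*196/24),int((c[1]-v+12.5)*196/24)),3,(0,0,255),-1);tiles.append(t)
cv2.imwrite("pics/c.png",np.vstack([np.hstack(tiles[i:i+4]) for i in (0,4,8,12)])[:,:])
E
python3 -c "
import cv2;a=cv2.imread('pics/c.png');cv2.imwrite('pics/c2.png',cv2.resize(a,(600,600)))"
```

```text
w1 (-75, -100) [361.8 276.6] [366.5 275.8] err mm [ 2.1 -4.4]
w1 (75, -100) [371.6 123. ] [371.6 125.4] err mm [-2.  -0.7]
w1 (75, 100) [151.1 126.3] [151.1 126.3] err mm [-0. -0.]
w1 (-75, 100) [165.8 275.6] [165.8 276.8] err mm [-1.4 -0.3]
w1 (-40, -50) [313.8 245.2] [316.7 249.9] err mm [-3.9 -4.3]
w1 (40, -50) [315.7 160.7] [319.5 159.6] err mm [ 1.9 -2.9]
w1 (40, 50) [204.1 161.8] [201.3 160.5] err mm [0.5 2.8]
w1 (-40, 50) [209.4 245. ] [206.8 249.5] err mm [-5.3  1.5]
w3 (-75, -100) [351.9 267.4] [346.7 265.7] err mm [0.4 6.4]
w3 (75, -100) [358.5 127.1] [358.6 129.6] err mm [-2.4 -0.8]
w3 (75, 100) [159.4 130.6] [162.5 129.6] err mm [ 1.7 -3.1]
w3 (-75, 100) [171.4 268.1] [171.4 269.2] err mm [-1.3 -0.2]
w3 (-40, -50) [307.4 238.2] [310.4 242.6] err mm [-3.7 -4.5]
w3 (40, -50) [308.5 161.4] [311.7 160.6] err mm [ 1.8 -2.8]
w3 (40, 50) [207.9 162.9] [205.5 161.6] err mm [0.6 2.7]
w3 (-40, 50) [212.3 238.9] [210. 243.] err mm [-5.2  1.4]
```

View pics/c2.png

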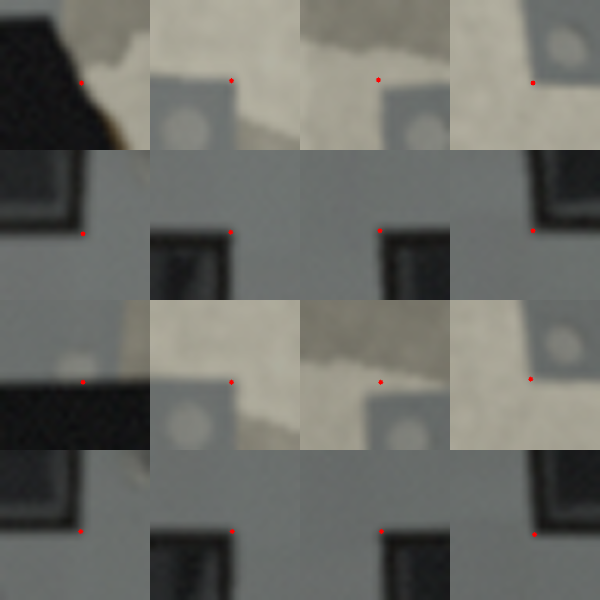

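```bash
sed -i 's/^L0=.*/L0=(534.8,-187.8,.291); C0=(497.1,199.1,.024)/' h.py
python3 - <<'E'
from h import *
from plant import r
s=r.state();print(s["joints"].round(3))
cmd(s,(*l2w(L0,(0,0)),250),L0[2])
E
```

```text
[-4.570e-01 -5.500e-02  1.791e+00 -1.000e-03  1.392e+00  8.240e-01]
shift [0.0038, -0.0007, -0.0199] turn [1.5695, 0.0006, -0.0154]
```

```bash
sed -i 's/^    for y in (yaw,yaw+np.pi):/    for y in ((yaw,yaw+np.pi) if abs(force)<1 else (yaw+(np.pi if force==2 else 0),)):/; s/^def cmd(s,pos,yaw):/def cmd(s,pos,yaw,force=2):/' h.py
python3 - <<'E'
from h import *
from plant import r
s=r.state()
cmd(s,(*l2w(L0,(0,0)),250),L0[2])
E
```

```text
shift [0.0038, -0.0007, -0.0199] turn [1.5695, 0.0006, -0.0154]
```

```bash
sed -i 's/force=2)/force=1)/' h.py
python3 - <<'E'
from h import *
from plant import r
s=r.state()
cmd(s,(*l2w(L0,(0,0)),250),L0[2])
E
```

```text
shift [0.0038, -0.0007, -0.0199] turn [-1.572, 0.0154, 0.0006]
```

Emit:
{"op": "send_rows", "data": {
  "rows": [
    [-1,[0.004,-0.001,-0.02],[-1.572,0.015,0]],
    [-1,[0.004,-0.001,-0.02],[-1.572,0.015,0]],
    [-1,[0.004,-0.001,-0.02],[-1.572,0.015,0]],
    [-1,[0.004,-0.001,-0.02],[-1.572,0.015,0]],
    [-1,[0.004,-0.001,-0.02],[-1.572,0.015,0]],
    [-1,[0.004,-0.001,-0.02],[-1.572,0.015,0]],
    [-1,[0.004,-0.001,-0.02],[-1.572,0.015,0]],
    [-1,[0.004,-0.001,-0.02],[-1.572,0.015,0]],
    [-1,[0.004,-0.001,-0.02],[-1.572,0.015,0]],
    [-1,[0.004,-0.001,-0.02],[-1.572,0.015,0]],
    [-1,[0.004,-0.001,-0.02],[-1.572,0.015,0]],
    [-1,[0.004,-0.001,-0.02],[-1.572,0.015,0]]
  ]
}}

```text
time: 6.98
tool_pos: [534.3, -187.8, 249.4]
tcp_rot: [-0.228, 1.559, 0.228]
ft_force: [-0.4, 0.3, 0.6]
grip_width: 1.0
```

Run:
```python
from h import *
from plant import r,imaging
s=r.state();T=tool(s);print(s["time"],s["tool_pos"],s["joints"].round(2));print(T.round(3))
w=imaging.read_camera("wrist");pickle.dump((w,T),open("w4.pkl","wb"))
img=w["frame"].copy()
for p,z in (((-30,-62),111),((12,62),111),((-75,-100),100),((75,-100),100),((75,100),100),((-75,100),100),((0,-20),95)):
    q=wproject(w,T,[*l2w(L0,p),z])[0];print(p,q.round(1)); cv2.circle(img,tuple(int(round(x)) for x in q),3,(0,0,255),1)
cv2.imwrite("pics/w4.png",cv2.resize(img,(800,600)))
cmd(s,(*C0[:2],154),C0[2])
```

```text
6.975 [ 534.33947417 -187.77612793  249.41027333] [-0.43 -0.07  1.82 -0.    1.4  -0.72]
[[-1.00000e-03 -2.86000e-01  9.58000e-01  5.34339e+02]
 [-0.00000e+00  9.58000e-01  2.86000e-01 -1.87776e+02]
 [-1.00000e+00 -0.00000e+00 -1.00000e-03  2.49410e+02]
 [ 0.00000e+00  0.00000e+00  0.00000e+00  1.00000e+00]]
(-30, -62) [253.9 264.7]
(12, 62) [297.1 138.6]
(-75, -100) [215.2 291. ]
(75, -100) [352.2 290.9]
(75, 100) [363. 100.]
(-75, 100) [204.4 100. ]
(0, -20) [283.8 220.1]
shift [0.0953, 0.3814, 0.0751] turn [0.2663, -0.0006, 0.0002]
```

View pics/w4.png

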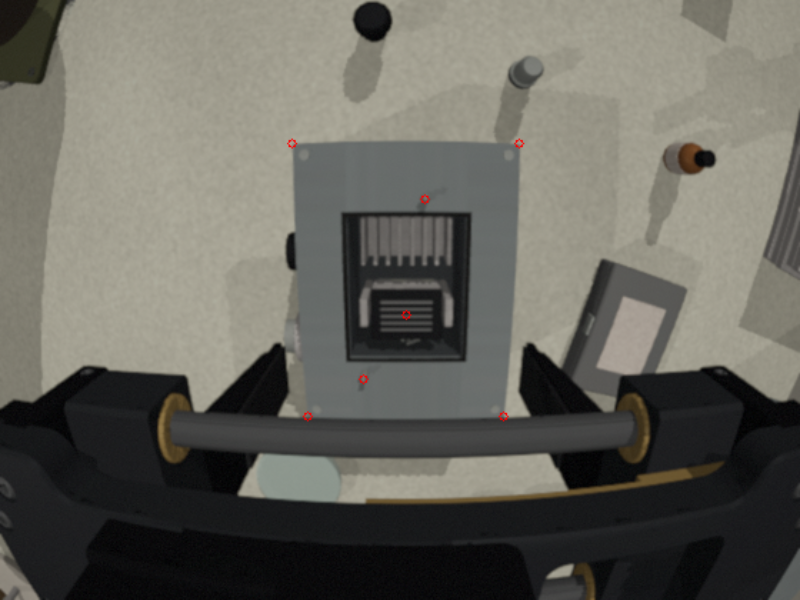

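Predicted marks lie on the corners and pins. Moving to the equivalent view over the cover.

Emit:
{"op": "send_rows", "data": {
  "rows": [
    [-1,[0.0,0.062,0.012],[0.044,0,0]],
    [-1,[0.0,0.123,0.024],[0.088,0,0]],
    [-1,[0.03,0.184,0.036],[0.132,0,0]],
    [-1,[0.06,0.245,0.048],[0.176,0,0]],
    [-1,[0.08,0.3,0.06],[0.22,0,0]],
    [-1,[0.095,0.35,0.07],[0.266,0,0]],
    [-1,[0.095,0.381,0.075],[0.266,0,0]],
    [-1,[0.095,0.381,0.075],[0.266,0,0]],
    [-1,[0.095,0.381,0.075],[0.266,0,0]],
    [-1,[0.095,0.381,0.075],[0.266,0,0]]
  ]
}}

```text
time: 8.28
tool_pos: [497.6, 197.6, 154.8]
tcp_rot: [-0.018, 1.57, 0.017]
ft_force: [-0.6, -0.5, 0.6]
grip_width: 1.003
```

Run:
```python
from h import *
from plant import r,imaging
s=r.state();T=tool(s);print(s["time"],s["tool_pos"],s["joints"].round(2));print(T.round(3))
w=imaging.read_camera("wrist");pickle.dump((w,T),open("w5.pkl","wb"))
img=w["frame"].copy()
for p,z in (((-30,-62),4),((12,62),4),((-55,-75),4),((55,-75),4),((55,75),4),((-55,75),4),((-7,30),34),((7,30),34)):
    q=wproject(w,T,[*l2w(C0,p),z])[0];print(p,q.round(1)); cv2.circle(img,tuple(int(round(x)) for x in q),3,(0,0,255),1)
cv2.imwrite("pics/w5.png",cv2.resize(img,(800,600)))
```

```text
8.275 [497.56305019 197.61314626 154.76366216] [ 0.28 -0.07  1.98 -0.    1.24  0.26]
[[ 0.00000e+00 -2.30000e-02  1.00000e+00  4.97563e+02]
 [-1.00000e-03  1.00000e+00  2.30000e-02  1.97613e+02]
 [-1.00000e+00 -1.00000e-03  0.00000e+00  1.54764e+02]
 [ 0.00000e+00  0.00000e+00  0.00000e+00  1.00000e+00]]
(-30, -62) [254. 258.]
(12, 62) [295.6 135.8]
(-55, -75) [231.  268.9]
(55, -75) [334.9 268.7]
(55, 75) [340.9 123. ]
(-55, 75) [224.6 123.1]
(-7, 30) [274.8 174.3]
(7, 30) [291.  174.3]
```

View pics/w5.png

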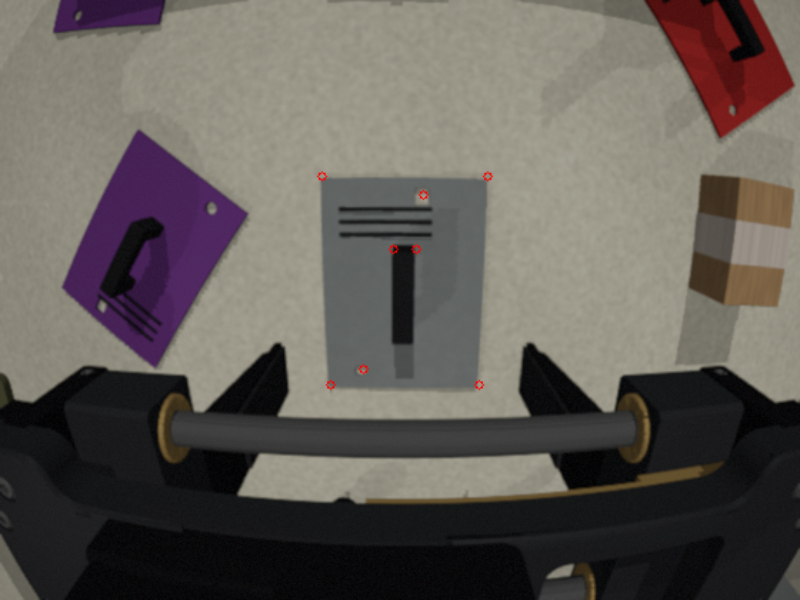

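Run:
```python
from h import *
tiles=[]
def fit(n,L,pts,z):
    w,T=pickle.load(open(n+".pkl","rb"));g=cv2.GaussianBlur(cv2.cvtColor(w["frame"],cv2.COLOR_BGR2GRAY),(3,3),0)
    A=[];B=[]
    for p in pts:
        q=wproject(w,T,[*l2w(L,p),z])[0]
        c=cv2.cornerSubPix(g,q.reshape(1,1,2).astype(np.float32),(4,4),(-1,-1),(3,50,.01)).reshape(2)
        X=wplane(w,T,c,z)[0,:2];print(n,p,(c-q).round(2),(X-l2w(L,p)).round(2));A.append(p);B.append(X)
        u,v=int(c[0]),int(c[1]);t=cv2.resize(w["frame"][v-10:v+10,u-10:u+10],(190,190),interpolation=2)
        cv2.circle(t,(int((c[0]-u+10.5)*9.5),int((c[1]-v+10.5)*9.5)),2,(0,0,255),-1);tiles.append(t)
    A=np.array(A,float);B=np.array(B);a0=A-A.mean(0);b0=B-B.mean(0)
    th=np.arctan2((a0[:,0]*b0[:,1]-a0[:,1]*b0[:,0]).sum(),(a0*b0).sum())
    t=B.mean(0)-l2w((0,0,th),A.mean(0));print(n,"pose",t.round(2),th.round(4),"res",[np.round(B[i]-l2w((*t,th),A[i]),1).tolist() for i in range(len(A))])
    # in tool frame
    print(" in tool: ", (T[:3,:3].T@(np.array([*t,z])-T[:3,3])).round(2))
fit("w4",L0,[(-75,-100),(75,-100),(75,100),(-75,100)],100)
fit("w5",C0,[(-55,-75),(55,-75),(55,75),(-55,75)],4)
cv2.imwrite("pics/c5.png",np.vstack([np.hstack(tiles[i:i+4]) for i in (0,4)]))
# hole/pin zoom
o=[]
for n,L,z in (("w4",L0,111),("w5",C0,4)):
    w,T=pickle.load(open(n+".pkl","rb"))
    for p in ((-30,-62),(12,62)):
        u,v=wproject(w,T,[*l2w(L,p),z])[0].astype(int); o.append(cv2.resize(w["frame"][v-12:v+13,u-12:u+13],(300,300),interpolation=2))
cv2.imwrite("pics/hp.png",np.vstack([np.hstack(o[:2]),np.hstack(o[2:])]))
```

```text
w4 (-75, -100) [-0. -0.] [-0.  0.]
w4 (75, -100) [0.95 1.05] [ 1.55 -0.99]
w4 (75, 100) [0. 0.] [0. 0.]
w4 (-75, 100) [0.59 0.24] [ 0.62 -0.09]
w4 pose [ 535.34 -188.07] 0.2907 res [[-0.5, 0.3], [1.0, -0.7], [-0.6, 0.3], [0.1, 0.1]]
 in tool:  [149.41  -0.55   0.97]
w5 (-55, -75) [-0.48  2.53] [-0.63 -3.03]
w5 (55, -75) [0. 0.] [ 0. -0.]
w5 (55, 75) [-0.31  2.32] [-0.21 -2.24]
w5 (-55, 75) [-0.54  1.66] [-0.51 -1.58]
w5 pose [496.76 197.39] 0.028 res [[-0.6, -1.1], [0.0, 1.5], [0.4, -0.7], [0.1, 0.4]]
 in tool:  [ 1.5076e+02 -1.2000e-01 -8.7000e-01]
```

View pics/c5.png

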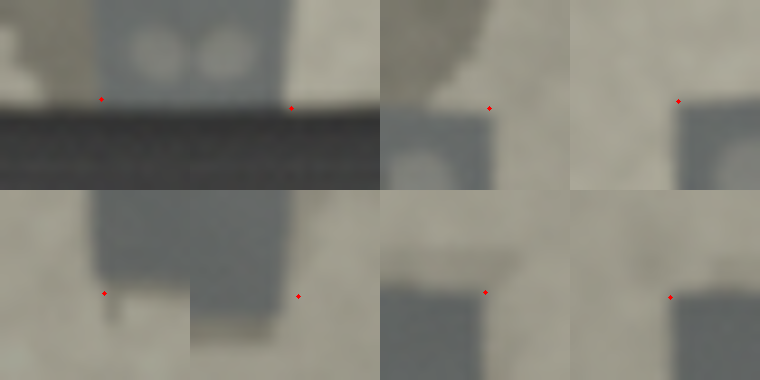

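View pics/hp.png

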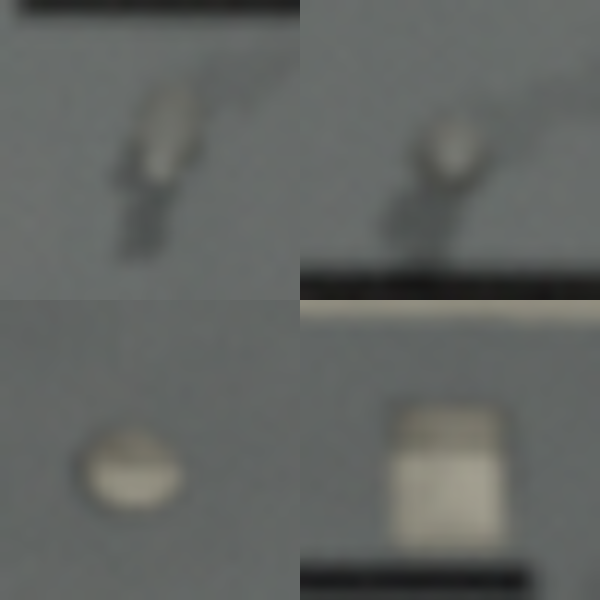

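```bash
cat >> h.py <<'E'
from scipy.optimize import least_squares
from scipy.ndimage import map_coordinates
def edgefit(w,T,L,hx,hy,z,skip=(),rng=4,yrange=None):
    g=cv2.GaussianBlur(cv2.cvtColor(w["frame"],cv2.COLOR_BGR2GRAY),(3,3),0).astype(float)
    S=np.arange(-rng,rng+.01,.1);obs=[]
    for side,(sx,sy) in enumerate(((1,0),(-1,0),(0,1),(0,-1))):
        if side in skip: continue
        for t in np.linspace(-.85,.85,30):
            p=np.array([sx*hx+(t*hx if sx==0 else 0),sy*hy+(t*hy if sy==0 else 0)])
            W=np.array([[*l2w(L,p+s*np.array([sx,sy])),z] for s in S])
            q=wproject(w,T,W);v=map_coordinates(g,[q[:,1],q[:,0]],order=1)
            gr=np.abs(np.gradient(cv2.GaussianBlur(v.reshape(1,-1),(0,0),4).ravel()));k=gr[10:-10].argmax()+10
            if gr[k]<.5 or k in(10,len(S)-11): continue
            obs.append((side,sx,sy,*p,S[k]))
    O=np.array(obs)
    f=lambda a:O[:,1]*(a[0]-a[2]*O[:,4])+O[:,2]*(a[1]+a[2]*O[:,3])-O[:,5]
    s=least_squares(f,[0,0,0],loss="soft_l1",f_scale=.3)
    for k in range(4):
        m=O[:,0]==k
        if m.any(): print("  side",k,m.sum(),"med",np.median(O[m,5]).round(2),"res",np.median(f(s.x)[m]).round(2))
    L2=(*l2w(L,s.x[:2]),L[2]+s.x[2]);print(" pose",np.round(L2,4));return L2
E
python3 - <<'E'
from h import *
w,T=pickle.load(open("w4.pkl","rb"));L=edgefit(w,T,L0,75,100,100,skip=(3,))
w,T=pickle.load(open("w1.pkl","rb"));edgefit(w,T,L0,75,100,100,skip=(1,))
w,T=pickle.load(open("w3.pkl","rb"));edgefit(w,T,L0,75,100,100,skip=(1,))
w,T=pickle.load(open("w5.pkl","rb"));edgefit(w,T,(496.1,197.7,.02),55,75,4)
E
```

```text
side 0 30 med 0.4 res -0.17
  side 1 18 med 0.4 res -0.63
  side 2 30 med -0.4 res 0.03
 pose [ 5.351174e+02 -1.881139e+02  2.905000e-01]
  side 0 30 med 0.65 res 0.12
  side 2 30 med 0.3 res -0.32
  side 3 28 med 0.5 res -0.41
 pose [ 5.356505e+02 -1.876325e+02  2.879000e-01]
  side 0 30 med 0.35 res 0.3
  side 2 30 med 0.2 res -0.29
  side 3 27 med 0.4 res -0.32
 pose [ 5.353938e+02 -1.877215e+02  2.876000e-01]
  side 0 30 med 0.0 res -0.11
  side 1 30 med 0.2 res -0.11
  side 2 30 med 0.0 res -0.41
  side 3 22 med 2.7 res -2.25
 pose [4.960426e+02 1.972490e+02 1.610000e-02]
```

```bash
sed -i 's/^L0=.*/L0=(535.1,-188.0,.290); C0=(496.05,197.7,.017)/' h.py
python3 - <<'E'
from h import *
from plant import r
cmd(r.state(),(*C0[:2],24),C0[2])
E
```

```text
shift [0.1307, 0.0002, -0.0015] turn [0.0056, 0.0003, 0.0005]
```

Emit:
{"op": "send_rows", "data": {
  "rows": [
    [-1,[0.06,0,-0.0015],[0.006,0,0]],
    [-1,[0.105,0,-0.0015],[0.006,0,0]],
    [-1,[0.122,0,-0.0015],[0.006,0,0]],
    [-1,[0.131,0,-0.0015],[0.006,0,0]],
    [-1,[0.131,0,-0.0015],[0.006,0,0]],
    [-1,[0.131,0,-0.0015],[0.006,0,0]]
  ]
}}

```text
time: 9.07
tool_pos: [497.6, 197.9, 25.6]
tcp_rot: [-0.013, 1.567, 0.013]
ft_force: [-0.1, 0.6, -0.1]
grip_width: 1.0
```

Emit:
{"op": "send_rows", "data": {
  "rows": [
    [-1,[0.002,0,-0.002],[0,0,0]],
    [-1,[0.002,0,-0.002],[0,0,0]],
    [-1,[0.002,0,-0.002],[0,0,0]]
  ]
}}

```text
time: 9.45
tool_pos: [495.7, 198.0, 23.8]
tcp_rot: [-0.013, 1.567, 0.014]
ft_force: [0.2, -0.7, -0.9]
grip_width: 0.998
```

Emit:
{"op": "send_rows", "data": {
  "rows": [
    [0,[0,0,0],[0,0,0]],
    [0.6,[0,0,0],[0,0,0]],
    [1,[0,0,0],[0,0,0]],
    [1,[0,0,0],[0,0,0]],
    [1,[0,0,0],[0,0,0]],
    [1,[0,0,0],[0,0,0]],
    [1,[0,0,0],[0,0,0]],
    [1,[0,0,0],[0,0,0]]
  ],
  "grip_force": 40
}}

```text
time: 10.45
tool_pos: [495.7, 198.0, 23.9]
tcp_rot: [-0.013, 1.567, 0.014]
ft_force: [0.3, -0.0, 0.0]
grip_width: 0.217
```

Emit:
{"op": "send_rows", "data": {
  "rows": [
    [1,[0,0,0],[0,0,0]],
    [1,[0,0,0],[0,0,0]],
    [1,[0,0,0],[0,0,0]],
    [1,[0,0,0],[0,0,0]]
  ]
}}

```text
time: 10.95
tool_pos: [495.8, 198.0, 23.9]
tcp_rot: [-0.013, 1.566, 0.014]
ft_force: [0.3, -0.2, -0.6]
grip_width: 0.144
```

Run:
```python
from h import *
from plant import r,imaging
s=r.state();T=tool(s);print(s["time"],s["tool_pos"],s["grip_width"])
w=imaging.read_camera("wrist");pickle.dump((w,T),open("w6.pkl","wb"));cv2.imwrite("pics/w6.png",w["frame"])
```

```text
10.95 [495.81420312 197.98849721  23.90904782] 0.14413306893679298
```

View pics/w6.png

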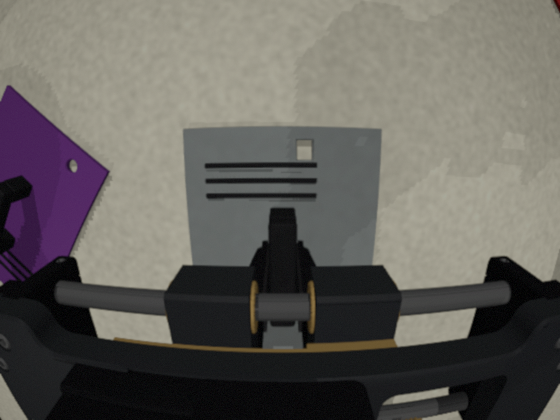

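Gripped, at 13.7 mm opening. Lifting, then moving over the box at height.

Emit:
{"op": "send_rows", "data": {
  "rows": [
    [1,[-0.02,0,0],[0,0,0]],
    [1,[-0.06,0,0],[0,0,0]],
    [1,[-0.11,0,0],[0,0,0]],
    [1,[-0.16,0,0],[0,0,0]],
    [1,[-0.16,0,0],[0,0,0]],
    [1,[-0.16,0,0],[0,0,0]]
  ]
}}

```text
time: 11.75
tool_pos: [493.9, 197.6, 182.0]
tcp_rot: [-0.013, 1.57, 0.013]
ft_force: [0.8, -0.2, -3.5]
grip_width: 0.147
```

Run:
```python
from h import *
from plant import r,imaging
w,T=pickle.load(open("w6.pkl","rb"));edgefit(w,T,(495.8,197.8,.017),55,75,4,skip=(3,))
s=r.state();T=tool(s);print(s["time"],s["tool_pos"],s["grip_width"],s["ft_force"]);print(T.round(3))
w=imaging.read_camera("wrist");pickle.dump((w,T),open("w7.pkl","wb"));cv2.imwrite("pics/w7.png",w["frame"])
z=s["tool_pos"][2]-23.9+4
th=np.arctan2(T[1,2],T[0,2])
L=edgefit(w,T,(*s["tool_pos"][:2],th),55,75,z,skip=(3,))
print("rel", l2w((0,0,-th),np.array(L[:2])-s["tool_pos"][:2]),L[2]-th)
cmd(s,(*L0[:2],184),L0[2])
```

```text
side 0 17 med -0.7 res -0.34
  side 1 17 med 1.4 res -0.35
  side 2 30 med 0.0 res 0.0
 pose [4.947085e+02 1.977948e+02 1.460000e-02]
11.75 [493.93540686 197.58493499 182.04679376] 0.14659005974083034 [ 0.78473622 -0.24522252 -3.47000856]
[[ 1.00000e-03 -1.70000e-02  1.00000e+00  4.93935e+02]
 [-0.00000e+00  1.00000e+00  1.70000e-02  1.97585e+02]
 [-1.00000e+00 -0.00000e+00  1.00000e-03  1.82047e+02]
 [ 0.00000e+00  0.00000e+00  0.00000e+00  1.00000e+00]]
  side 0 17 med -0.8 res -0.31
  side 1 17 med 1.4 res -0.3
  side 2 30 med -0.3 res 0.0
 pose [4.928103e+02 1.972894e+02 1.590000e-02]
rel [-1.12991974 -0.27662559] -0.0008653507776985245
shift [-0.0018, -0.3862, 0.0347] turn [-0.2732, 0.0012, 0.0004]
```

View pics/w7.png

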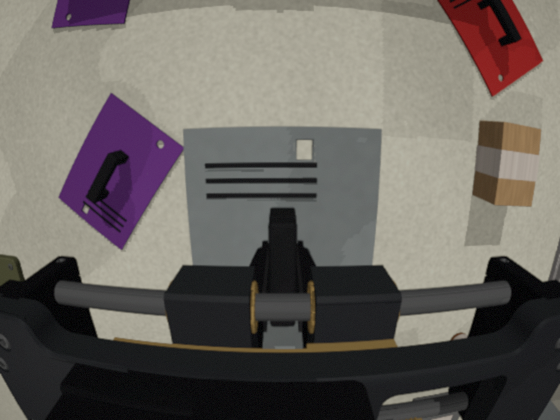

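Emit:
{"op": "send_rows", "data": {
  "rows": [
    [1,[0,-0.055,0.005],[-0.04,0,0]],
    [1,[0,-0.11,0.01],[-0.08,0,0]],
    [1,[0,-0.165,0.015],[-0.12,0,0]],
    [1,[0,-0.22,0.02],[-0.16,0,0]],
    [1,[0,-0.275,0.025],[-0.2,0,0]],
    [1,[0,-0.33,0.03],[-0.24,0,0]],
    [1,[0,-0.37,0.034],[-0.273,0.001,0]],
    [1,[0.01,-0.3855,0.0355],[-0.273,0.001,0]],
    [1,[0.028,-0.3855,0.0355],[-0.273,0.001,0]],
    [1,[0.028,-0.3855,0.0355],[-0.273,0.001,0]],
    [1,[0.028,-0.3855,0.0355],[-0.273,0.001,0]]
  ]
}}

```text
time: 13.18
tool_pos: [535.2, -186.0, 152.7]
tcp_rot: [-0.229, 1.561, 0.229]
ft_force: [0.9, 0.4, -2.0]
grip_width: 0.145
```

```bash
cat > rel.py <<'E'
from h import *
from plant import r,imaging
import sys
n=sys.argv[1]
s=r.state();T=tool(s);print(s["time"],s["tool_pos"].round(2),s["grip_width"].round(3),s["ft_force"].round(1),T[:3,0].round(4))
w=imaging.read_camera("wrist");pickle.dump((w,T),open(n+".pkl","wb"));cv2.imwrite(f"pics/{n}.png",w["frame"])
z=s["tool_pos"][2]-23.9
th=np.arctan2(T[1,2],T[0,2])
print("plate");P=edgefit(w,T,(*l2w((*s["tool_pos"][:2],th),(-1.1,-.3)),th),55,75,z+4,skip=(3,),rng=3)
print("box");B=edgefit(w,T,L0,75,100,100,skip=(3,),rng=4)
d=l2w((0,0,-B[2]),np.array(P[:2])-np.array(B[:2]));print("plate in box",d.round(2),round(P[2]-B[2],4),"tool yaw",th.round(4))
E
python3 rel.py w8
```

```text
Traceback (most recent call last):
  File "rel.py", line 5, in <module>
    s=r.state();T=tool(s);print(s["time"],s["tool_pos"].round(2),s["grip_width"].round(3),s["ft_force"].round(1),T[:3,0].round(4))
                                                                 ^^^^^^^^^^^^^^^^^^^^^
AttributeError: 'float' object has no attribute 'round'
```

```bash
sed -i 's/s\["grip_width"\].round(3)/round(s["grip_width"],3)/' rel.py
python3 rel.py w8
python3 - <<'E'
import cv2;a=cv2.imread("pics/w8.png");cv2.imwrite("pics/w8z.png",cv2.resize(a[60:270,140:420],(800,600),interpolation=2))
E
```

```text
13.175 [ 535.18 -186.04  152.7 ] 0.145 [ 0.9  0.4 -2. ] [-2.5e-03 -1.0e-04 -1.0e+00]
plate
  side 0 1 med 0.5 res -0.6
  side 1 5 med 0.2 res -0.07
  side 2 11 med 0.1 res 0.02
 pose [ 5.341205e+02 -1.865871e+02  2.954000e-01]
box
  side 0 20 med 0.4 res -0.31
  side 1 18 med 0.35 res -0.44
  side 2 30 med 0.1 res -0.01
 pose [ 5.351938e+02 -1.878909e+02  2.907000e-01]
plate in box [-0.65  1.56] 0.0047 tool yaw 0.2913
```

View pics/w8z.png

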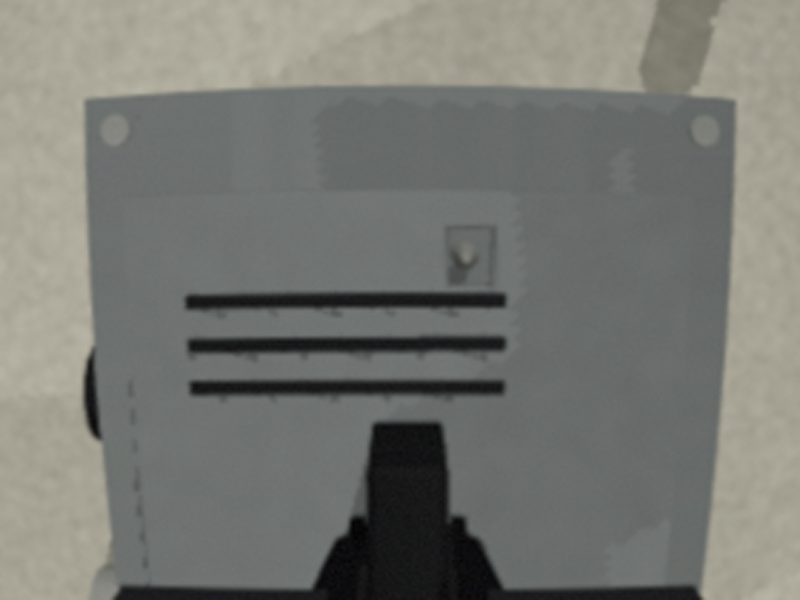

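Pin b shows through the slot: pin tip at about (302.4,148.2) px, slot centre at about (304.5,149.6). I'll convert that offset to mm.

Run:
```python
from h import *
w,T=pickle.load(open("w8.pkl","rb"))
zt=152.7-23.9+4
pin=wplane(w,T,[140+464/800*280-.3,60+252/600*210-.3],111)[0][:2]
sl=wplane(w,T,[140+470/800*280-.3,60+256/600*210-.3],zt)[0][:2]
print(pin,sl,"slot-pin in box frame",l2w((0,0,-.29),sl-pin))
print("pin b pred from L0",l2w(L0,(12,62)))
print("slot pred from tool (cam-biased -1.1)",l2w((*l2w((535.18,-186.04,.2913),(-1.1,-.3)),.2913),(12,62)))
```

```text
[ 528.31438421 -124.18448014] [ 527.93555254 -123.27717577] slot-pin in box frame [-0.10356742  0.97774661]
pin b pred from L0 [ 528.86988855 -125.15745302]
slot pred from tool (cam-biased -1.1) [ 527.90069938 -123.80888413]
```

Emit:
{"op": "send_rows", "data": {
  "rows": [
    [1,[0,-0.0013,0.0005],[0,0,0]],
    [1,[0.007,-0.0013,0.0005],[0,0,0]],
    [1,[0.013,-0.0013,0.0005],[0,0,0]],
    [1,[0.015,-0.0013,0.0005],[0,0,0]],
    [1,[0.015,-0.0013,0.0005],[0,0,0]]
  ]
}}

```text
time: 13.85
tool_pos: [536.2, -187.4, 138.0]
tcp_rot: [-0.229, 1.561, 0.228]
ft_force: [0.0, 0.6, -2.0]
grip_width: 0.144
```

```bash
python3 rel.py w9
python3 - <<'E'
import cv2;a=cv2.imread("pics/w9.png");cv2.imwrite("pics/w9z.png",cv2.resize(a[120:180,260:340],(800,600),interpolation=2))
E
```

```text
13.85 [ 536.18 -187.4   138.02] 0.144 [ 0.   0.6 -2. ] [-1.9e-03 -4.0e-04 -1.0e+00]
plate
  side 1 5 med 0.1 res 0.03
  side 2 15 med 0.1 res 0.04
 pose [ 5.351089e+02 -1.878617e+02  2.926000e-01]
box
  side 0 20 med 0.4 res -0.41
  side 1 18 med 0.4 res -0.41
  side 2 30 med 0.1 res 0.0
 pose [ 5.350622e+02 -1.878990e+02  2.898000e-01]
plate in box [0.06 0.02] 0.0028 tool yaw 0.2911
```

View pics/w9z.png

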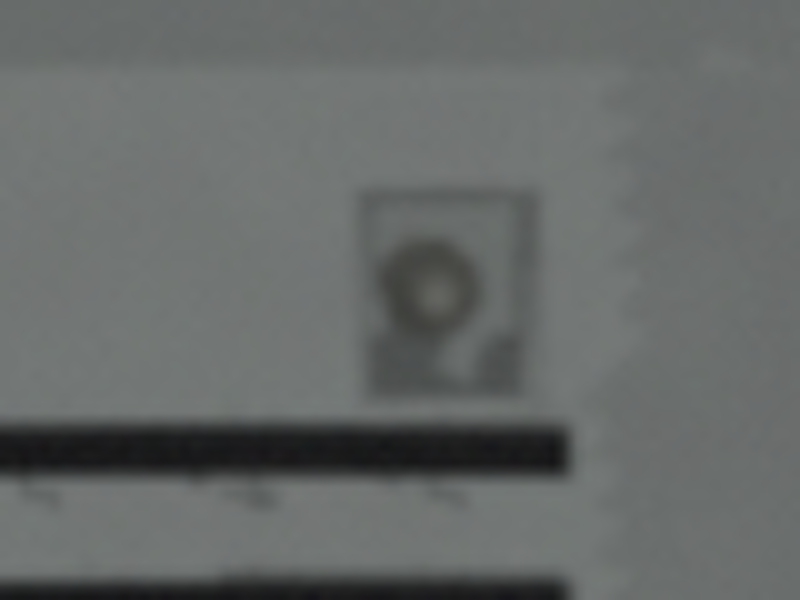

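Run:
```python
from h import *
w,T=pickle.load(open("w9.pkl","rb"))
pin=wplane(w,T,[260+43-.5,120+29-.5],111)[0][:2]
sl=wplane(w,T,[260+44.8-.5,120+29-.5],138-23.9+4)[0][:2]
print("slot-pin in box frame",l2w((0,0,-.29),sl-pin))
```

```text
slot-pin in box frame [0.56127781 0.59102418]
```

Within 0.6 mm everywhere, inside the taper's capture. Lowering.

Emit:
{"op": "send_rows", "data": {
  "rows": [
    [1,[0.003,-0.0003,-0.0002],[0,0,0]],
    [1,[0.006,-0.0003,-0.0002],[0,0,0]],
    [1,[0.009,-0.0003,-0.0002],[0,0,0]],
    [1,[0.012,-0.0003,-0.0002],[0,0,0]],
    [1,[0.014,-0.0003,-0.0002],[0,0,0]],
    [1,[0.016,-0.0003,-0.0002],[0,0,0]],
    [1,[0.016,-0.0003,-0.0002],[0,0,0]]
  ]
}}

```text
time: 14.78
tool_pos: [536.7, -188.0, 123.9]
tcp_rot: [-0.229, 1.559, 0.228]
ft_force: [-4.7, 1.6, 5.1]
grip_width: 0.144
```

```bash
python3 rel.py w10
python3 - <<'E'
import cv2;a=cv2.imread("pics/w10.png");cv2.imwrite("pics/w10z.png",cv2.resize(a[60:270,140:420],(800,600),interpolation=2))
E
```

```text
14.775 [ 536.69 -188.02  123.89] 0.144 [-4.7  1.6  5.1] [-5.e-04 -1.e-03 -1.e+00]
plate
  side 1 6 med -0.2 res 0.1
  side 2 18 med 0.3 res 0.01
 pose [ 5.356131e+02 -1.883239e+02  2.892000e-01]
box
  side 0 20 med 0.5 res -0.54
  side 1 19 med 0.4 res -0.38
  side 2 30 med 0.1 res 0.03
 pose [ 5.350185e+02 -1.878782e+02  2.897000e-01]
plate in box [ 0.44 -0.6 ] -0.0006 tool yaw 0.2912
```

View pics/w10z.png

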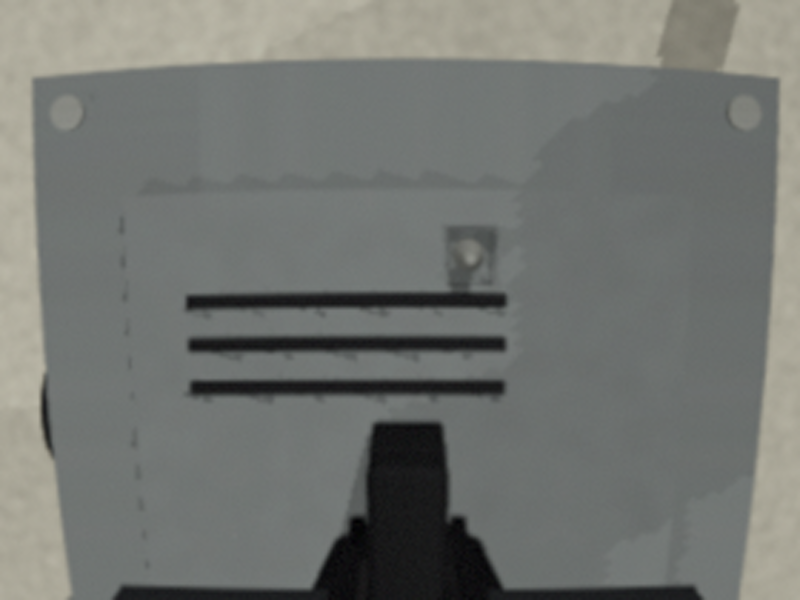

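Seated height reached (z = 123.9, with contact force). A light extra press, then release.

Emit:
{"op": "send_rows", "data": {
  "rows": [
    [1,[0.004,0,0],[0,0,0]],
    [1,[0.006,0,0],[0,0,0]],
    [1,[0.006,0,0],[0,0,0]]
  ]
}}

```text
time: 15.2
tool_pos: [537.3, -188.3, 123.9]
tcp_rot: [-0.23, 1.559, 0.228]
ft_force: [-14.6, 4.7, 25.4]
grip_width: 0.145
```

Emit:
{"op": "send_rows", "data": {
  "rows": [
    [1,[0,0,0],[0,0,0]],
    [0.3,[0,0,0],[0,0,0]],
    [0,[0,0,0],[0,0,0]],
    [-0.2,[0,0,0],[0,0,0]],
    [-0.2,[0,0,0],[0,0,0]],
    [-0.2,[0,0,0],[0,0,0]]
  ]
}}

```text
time: 15.95
tool_pos: [537.2, -188.3, 123.6]
tcp_rot: [-0.23, 1.559, 0.228]
ft_force: [-0.4, 0.7, 0.2]
grip_width: 0.585
```

Emit:
{"op": "send_rows", "data": {
  "rows": [
    [-0.2,[-0.02,0,0],[0,0,0]],
    [-0.2,[-0.06,0,0],[0,0,0]],
    [-0.2,[-0.11,0,0],[0,0,0]],
    [-0.2,[-0.13,0,0],[0,0,0]],
    [-0.2,[-0.13,0,0],[0,0,0]]
  ]
}}

```text
time: 16.58
tool_pos: [538.2, -188.5, 256.2]
tcp_rot: [-0.232, 1.556, 0.226]
ft_force: [0.3, -0.5, -0.1]
grip_width: 0.6
```

Run:
```python
from h import *
from plant import r,imaging
s=r.state();T=tool(s);print(s["time"],s["tool_pos"].round(1),s["ft_force"].round(1))
w=imaging.read_camera("wrist");t=imaging.read_camera("top");cv2.imwrite("pics/t11.png",t["frame"])
cv2.imwrite("pics/w11.png",cv2.resize(w["frame"],(800,600)))
B=edgefit(w,T,L0,75,100,100,skip=(3,))
P=edgefit(w,T,L0,55,75,104,skip=(3,),rng=3)
print(l2w((0,0,-.29),np.array(P[:2])-np.array(B[:2])))
# plate flatness from depth
T2=T@w["T_tool_cam"]
for p in ((-45,-65),(45,-65),(45,65),(-45,65),(-45,0),(45,0)):
    u,v=wproject(w,T,[*l2w(L0,p),104])[0];zz=np.median(w["z_map"][int(v)-2:int(v)+3,int(u)-2:int(u)+3])
    og,D=wray(w,T,[[u,v]]);print(p,(og+D[0]*zz/(D[0]@T2[:3,2]))[2].round(1),end=" ")
    u,v=project(t,[*l2w(L0,p),104])[0].astype(int);print("top",np.nanmedian(cloud(t)[v-1:v+2,u-1:u+2,2]).round(1))
o=[]
for p,z in (((-30,-62),107),((12,62),107)):
    u,v=wproject(w,T,[*l2w(L0,p),z])[0].astype(int); o.append(cv2.resize(w["frame"][v-20:v+20,u-20:u+20],(390,390),interpolation=2))
cv2.imwrite("pics/hp11.png",np.hstack(o))
```

```text
16.575 [ 538.2 -188.5  256.2] [ 0.3 -0.5 -0.1]
  side 0 26 med 0.1 res -0.22
  side 1 20 med 0.5 res -0.41
  side 2 29 med -0.1 res 0.0
 pose [ 5.350072e+02 -1.880988e+02  2.890000e-01]
  side 0 6 med -0.3 res 0.03
 pose [ 5.357616e+02 -1.873198e+02  2.699000e-01]
[0.94563693 0.53079784]
(-45, -65) 105.8 top 592.5
(45, -65) 105.5 top 471.9
(45, 65) 105.4 top 104.0
(-45, 65) 105.6 top 104.8
(-45, 0) 105.9 top 596.4
(45, 0) 105.2 top 547.7
```

View pics/w11.png

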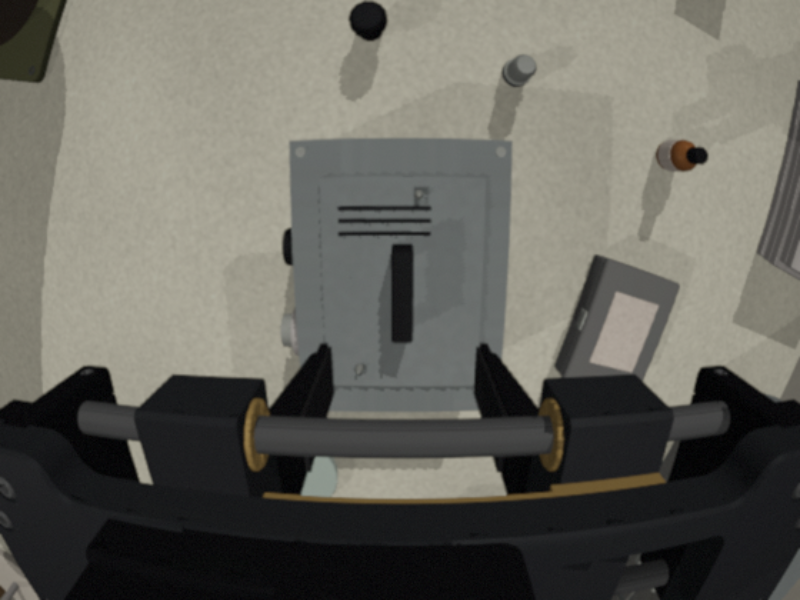

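View pics/hp11.png

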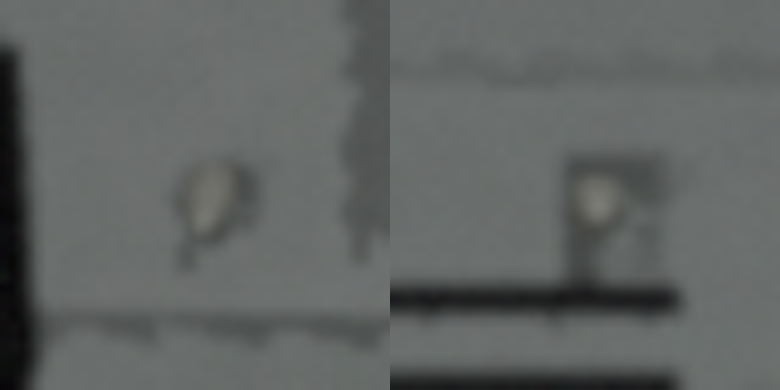

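View pics/t11.png

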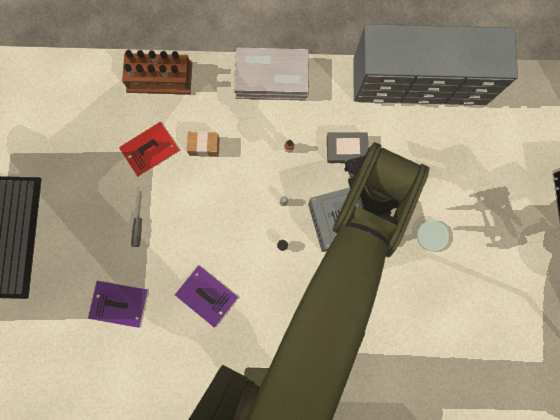

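Both pins stand in their holes, the plate is flat, and the bystanders haven't moved. Handing in.

Run:
```python
from plant import r
print(r.job_done(), r.state()["time"])
```

```text
the job is handed in; nothing more can be done
the job is handed in; nothing more can be done
```

The lamp carrier is caught and the cover plate is back on the housing over both pins. I handed the job in with about 16.7 s on the clock.

- **Carrier:** I pressed it to its stop once and lifted off. The first three pushes stopped short because the arm gives by a few millimetres, so it took a fourth, harder one that reached 24.5 N. Afterwards the carrier's top read 96–97 mm, against 95 mm expected when caught and 110 mm popped up. I last checked this before the cover went on.
- **Cover:** I gripped the grey plate by its handle, lined it up using pin b seen through the slot, and lowered it. It reached seated height and did not sink further under an extra press of about 25 N. I then let go and lifted clear.
- **Last checks:**
  - **Fit:** The pictures show both pins in their holes.
  - **Flatness:** Six points on the plate read 105.2–105.9 mm, so it is flat. The true height is 104 mm, so the depth reads slightly high.
  - **Bystanders:** None looks moved in the top view. The arm hid part of the housing there.
- **What disagreed:**
  - **Wrist camera:** It read about 1.1 mm off sideways, and I corrected for that.
  - **Plate edge fit:** The last fit of the plate's edges found too few points to use. I relied on the pin pictures, the heights and the forces instead.

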